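# Swap the transport lid of a calibration source for its metal cover

## Robot

A 7-joint arm with a two-finger parallel gripper is mounted at the origin on the work surface. World frame = base frame: x ahead of the robot, y to its left, z up, the work surface at z = 0. Lengths are in m, angles in rad, forces in N, time in s.
With the tool pointing down it reaches from about 0.4 to 0.85 m from the base axis. Payload 10.4 kg.
Tool frame: the origin (TCP) lies at the very end of the fingers, on their centre line; the grasp point (between the pads) lies 19 mm behind it; z points along the fingers, y is the line along which they close (so a half turn about z gives the same grasp; the last joint's range is limited). The gripper opens to 87 mm and grips with 3 to 60 N. Pads are 19 mm wide; open, the fingers measure 117 mm over their backs; the gripper's body (75 mm by 190 mm) begins 51 mm behind the grasp point.
Start: joints at [1.203, 0.332, -0.065, 1.46, 0.022, 1.35, -0.088], TCP at [0.211, -0.588, 0.223] pointing down, gripper open.
Joint ranges: [-2.6, 2.6], [-0.5, 2.12], [-1.47, 1.34], [0.16, 2.42], [-1.27, 4.41], [0.06, 2.06], [-2.6, 2.6]. Speed limits (rad/s): [2.22, 2.22, 2.79, 2.79, 3.14, 3.14, 3.14].

## Interface

Orientations are given as a unit quaternion [x, y, z, w].
In Python, from bench import status, camera, order gives the robot as it stands.
- The arm moves only by the tool jog_arm, never from a script. Its argument "plan" is a list of rows, each a list of 7 numbers: the turn, a rotation vector about the tool's x, y, z in rad, then the shift along the tool's x, y, z in mm, then the opening, from -1 (shut) to 1 (fully open). A call has 1 to 12 rows; each row is the pose to reach, as a shift and turn from the pose commanded when the call began, along the tool's axes at that moment; what a row does not reach only later rows make up. A row lasts 1/10 s, in which the tool goes at most 50 mm and 8.59 degrees, less where a joint would pass 70% of its speed; a pose out of reach is approached as far as the arm can. A call with a gripper value outside its range is refused whole. The fingers move at their own pace and stop on an object; "squeeze" is the grip in N (left out, the last holds). Time passes only in rows, so rows that repeat a pose let the fingers close. It gives the time, the measured TCP pose, the force, the opening and the grip force at its end, in the units of the state.
- status.read_state(): the state, without advancing time (a new reading comes with each control period).
- camera(name): name is "side" or "top"; returns a dict with "image" (400x640x3 uint8, red, green, blue), "z_map" (400x640 float32, m along the optical axis (not along the pixel's ray), 0 where there is no reading), "fx", "fy", "cx", "cy" (pixels), "world_from_camera" (4x4, takes a point from camera to world coordinates). Camera axes: x right, y down, z forward; pixel columns grow to the right and rows downward; lengths in m; the calibration is good to about 2 mm. A picture is of the moment at which its call begins.
- order.close_job(): hands the job in; it is judged then, once.
The state is a dict: "time": time; "joint_positions": joint angles; "joint_vel": joint speeds; "joint_torque": joint torques, N m; "ee_pos": TCP position; "eef_rot": TCP orientation; "ft_force": force on the tool from outside, world axes, zero at the start; "torque": the same for the moment, N m; "width": finger opening in m; "grip_force": force on a finger pad.
Only numpy, scipy, OpenCV 4.12 (cv2) and the standard library are available. Lean on these libraries where they do the work, as an engineer would, in place of code of your own. Each camera call takes 0.05 s, during which the arm holds its last target. There are 200 camera calls.

## Task

Lift the orange transport lid off the calibration source and lay it flat on the round black mat. Then take the metal cover from its sloping rest and put it on the source's open rim so that it sits fully seated and level. Lower both onto their places in the gripper rather than dropping them, and leave the other things on the bench where they are.

Things in the scene. Friction and masses are not known exactly. Their poses are not given: they have to be found in the camera images.
- source: bench calibration source, a fixed white box 170 (x) by 150 (y) by 110 mm high with a steel collar standing on its top (outer diameter 110, inner diameter 98, 40 mm high, open above). Origin: centre of its underside on the bench; z up
- well_rim (a point): centre of the collar's mouth in the plane of its rim, 150 mm above the bench; a cover is seated when its flange's underside lies on this rim
- lid: loose orange plastic lid, about 0.2 kg: round flange, diameter 116, 8 mm thick; under it a locating step, diameter 88, 8 mm deep, that drops into the collar with 5 mm play all round; on top, central, a black cylindrical knob, diameter 28, 36 mm tall. Origin: centre of the flange's underside; z along the knob (flange top z = 8, knob top 44, step's face -8 mm). Starts on the source's rim
- cover: loose aluminium cover with a black knob, about 0.3 kg, same shape, sizes and origin as the lid. Starts lying on the sloping rest, its knob axis (z) leaning 35 degrees from vertical towards the robot's side (the rest's -x)
- rest: fixed blue rest, base 150 (x) by 190 (y) mm: plate sloping 35 degrees down to its -x side, two stop pins at its lower end no higher than the cover's flange. The cover lies on it loose, its origin 75 mm straight above the rest's. A guard rail overhead (see rest_bar) bars the way from straight above: come in, and draw the cover out, along the knob's axis. Origin: centre of the underside; z up
- rest_bar (a point): middle of the guard rail's cross bar: steel, diameter 12, 170 mm long along the rest's y, 25 mm to -x of the rest's origin and 255 mm above the bench; from its ends level side bars run back to upright posts 62 mm to +x and 85 mm to each side of the rest's origin
- mat: fixed round black rubber mat of diameter 190, 6 mm thick. Origin: centre of its underside
- mat_top (a point): centre of the mat's top face; the lid lying flat there on its step has its origin 8 mm above this point
- thermometer: bystander: yellow infrared thermometer on an aluminium stand, about 140 mm long and 170 mm high, loose. Origin: centre of the foot
- meter: bystander: yellow and black hand-held multimeter lying flat, 150 by 78 by 38 mm, loose. Origin: centre of its underside
- mug: bystander: blue mug, diameter 80, 95 mm high, loose. Origin: centre of its underside
- screwdriver: bystander: screwdriver 190 mm long lying on the bench, loose
Mind the look-alikes: they are no part of the job. What is meant by the lid is not pink or purple, and is the smaller of those in its own colour.

How it is judged:
By the outcome, as a careful person would: the job done as asked, in the order asked, and still so for the second after the job is handed in, with the robot touching nothing.
It also fails if it takes over 67 s, if anything falls off the work surface, if the arm or the gripper's body presses on something with over 40 N, if the wrist force passes 120 N, or if a joint passes its speed limit or range.

## Working session

There is one attempt and no reset: what is moved stays moved. The work goes in short steps, Python scripts to look and compute and a tool call to move; the robot and the scene stay as the last step left them, time stands still between calls to the robot, and variables do not carry over. Pictures are saved under pics/ and viewed, at most 10 in all, crops included, and the job is handed in when it is done.

Besides the shell and the picture viewer there is one more tool, called after "Call:" as name(argument=value, ...), one argument or row to a line, values as JSON. jog_arm: Moves the arm, as the interface text tells. Its arguments: {"type":"object","properties":{"plan":{"type":"array"},"squeeze":{"type":"number"}},"required":["plan"]}

```bash
ls; mkdir -p pics; cat > h.py <<'E'
import numpy as np,cv2
from bench import status,camera,order
def snap(n,f=None):
    c=camera(n)
    if f: cv2.imwrite(f'pics/{f}.png',c['image'][:,:,::-1])
    return c
def pts(c):
    z=c['z_map'];v,u=np.mgrid[:z.shape[0],:z.shape[1]]
    P=np.stack([(u-c['cx'])/c['fx']*z,(v-c['cy'])/c['fy']*z,z,np.ones_like(z)],-1)
    W=(P@np.array(c['world_from_camera']).T)[...,:3]; W[z==0]=np.nan
    return W
def ray(c,u,v,h):
    T=np.array(c['world_from_camera']);d=T[:3,:3]@[(u-c['cx'])/c['fx'],(v-c['cy'])/c['fy'],1];o=T[:3,3]
    return o+d*(h-o[2])/d[2]
E
python3 - <<'E'
from h import *
for n in('top','side'):
    c=snap(n,n+'0');np.savez(f'{n}0.npz',**c);print(n,c['fx'],c['cx'],c['cy'],np.round(c['world_from_camera'],3).tolist())
print(status.read_state())
E
```

```text
pics
top 426.05737852039925 317.36601845872855 204.11082968590344 [[-0.01, -0.993, 0.119, 0.416], [-1.0, 0.009, -0.009, 0.015], [0.008, -0.119, -0.993, 1.425], [0.0, 0.0, 0.0, 1.0]]
side 464.63174479800074 317.22765486427835 206.0357624654182 [[-0.869, -0.369, 0.33, 0.042], [-0.495, 0.632, -0.597, 0.963], [0.011, -0.682, -0.731, 1.35], [0.0, 0.0, 0.0, 1.0]]
{'time': 0.1, 'joint_positions': array([ 1.20338089,  0.33280537, -0.06471362,  1.46087119,  0.02163215,
        1.34991044, -0.08851592]), 'joint_vel': array([ 1.01296249e-03, -1.93061922e-03,  7.39418784e-04, -2.74340987e-03,
       -1.84195401e-03, -1.41998306e-04, -2.37677197e-05]), 'joint_torque': array([ 8.10764195e-04, -6.24548435e+01,  2.44233274e-02, -3.90717459e+01,
       -6.13990612e-02,  3.66491417e-02,  1.07641038e-04]), 'ee_pos': array([ 0.21113702, -0.58787777,  0.221829  ]), 'eef_rot': array([ 9.85172342e-01,  1.71566418e-01, -1.53757020e-04, -6.30398252e-04]), 'ft_force': array([-0.68681314, -0.22831793, -0.43216472]), 'torque': array([-0.02292593,  0.00713692,  0.08372642]), 'grip_force': 0.0, 'width': 0.08707697800991859}
```

View pics/top0.png

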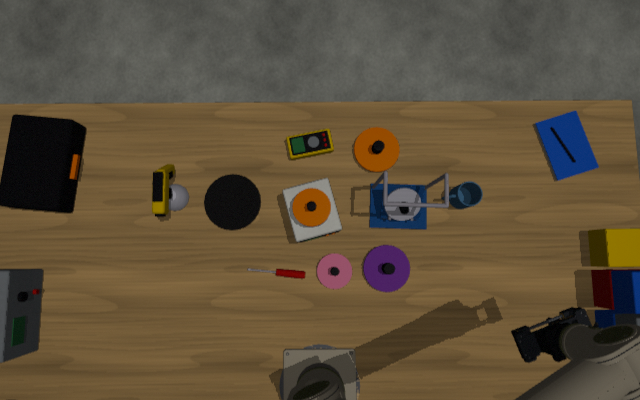

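View pics/side0.png

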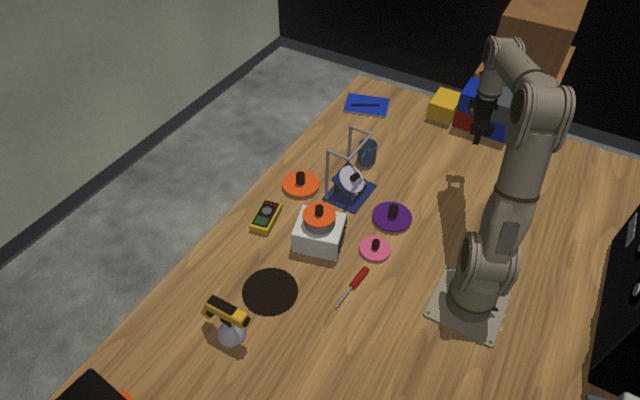

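Top view: the source lid is orange at (311,207), the mat is at (232,202), and the metal cover on the blue rest is at (403,207) with the bar at row 205 (cols 385–447). In the side view the lid is at (319,215), the mat at (270,291) and the cover at (350,180).

These could be taken for the lid (top pixels): big orange (376,149), pink (334,270), purple (386,268), source orange (311,207). I choose (311,207), the smaller orange one, which sits on the source. For the cover there is only the silver one at (403,207).

```bash
cat > m.py <<'E'
from h import *
def load(n): return dict(np.load(n+'0.npz'))
def tri(cs,px):
    A=np.zeros((3,3));b=np.zeros(3);R=[]
    for c,(u,v) in zip(cs,px):
        T=c['world_from_camera'];d=T[:3,:3]@[(u-c['cx'])/c['fx'],(v-c['cy'])/c['fy'],1];d/=np.linalg.norm(d);M=np.eye(3)-np.outer(d,d);A+=M;b+=M@T[:3,3];R.append((M,T[:3,3]))
    X=np.linalg.solve(A,b);return X,[np.linalg.norm(M@(X-o)) for M,o in R]
def blob(mask,near):
    n,l,s,ce=cv2.connectedComponentsWithStats(mask.astype(np.uint8))
    k=min((i for i in range(1,n) if s[i,4]>15),key=lambda i:np.hypot(*(ce[i]-near)));return l==k
def ell(m):
    cn,_=cv2.findContours(m.astype(np.uint8),0,1);return cv2.fitEllipse(cv2.convexHull(max(cn,key=cv2.contourArea)))
E
python3 - <<'E'
from m import *
C=[load('top'),load('side')];W=[pts(c) for c in C]
near={'lid':[(311,207),(319,218)],'bigorange':[(376,149),(300,185)],'mat':[(232,202),(270,291)],'lidknob':[(311,207),(319,211)]}
for k,ns in near.items():
    es=[]
    for c,n,w in zip(C,ns,W):
        h=cv2.cvtColor(c['image'],cv2.COLOR_RGB2HSV);H,S,V=[h[...,i].astype(int) for i in range(3)]
        org=(H<16)&(S>170)&(V>120)
        if k=='mat': m=blob((V<60),n)
        elif k=='lidknob': m=blob((V<60)&(np.hypot(*(np.mgrid[:400,:640][::-1]-np.array(n)[:,None,None]))<12),n)
        else: m=blob(org,n)
        e=ell(m);es.append(e[0]);p=w[m];print(k,np.round(e[0],1),np.round(e[1],1),'depth med',np.round(np.nanmedian(p,0),4),'zrange',np.round(np.nanpercentile(p,[5,95],axis=0),3).tolist())
    X,r=tri(C,es);print('  tri',np.round(X,4),np.round(r,4))
# cover & rest via depth
w=W[0]
for nm,b in {'cov':(375,180,430,235)}.items():
    for i,bb in ((0,(365,175,455,235)),(1,(320,120,385,215))):
        im=C[i]['image'][bb[1]:bb[3],bb[0]:bb[2],::-1];cv2.imwrite(f'pics/c{i}.png',cv2.resize(im,None,fx=4.4,fy=4.4,interpolation=cv2.INTER_CUBIC))
a=cv2.resize(C[0]['image'][170:245,275:460,::-1],(800,324),interpolation=cv2.INTER_CUBIC)
b=cv2.resize(C[1]['image'][120:240,270:420,::-1],(340,272),interpolation=cv2.INTER_CUBIC)
f=np.zeros((600,800,3),np.uint8);f[:324]=a;f[326:598,:340]=b;cv2.imwrite('pics/crop1.png',f)
E
```

```text
lid [309.7 206.3] [34.1 37.4] depth med [0.581  0.0461 0.1585] zrange [[0.532, 0.004, 0.154], [0.61, 0.07, 0.163]]
lid [318.7 214.5] [25.1 32.5] depth med [0.5506 0.0288 0.1577] zrange [[0.511, -0.027, 0.154], [0.605, 0.07, 0.163]]
  tri [0.5585 0.0253 0.1599] [0.0029 0.0029]
bigorange [376.5 148.7] [43.9 45.4] depth med [ 0.7897 -0.1892  0.0223] zrange [[0.725, -0.262, 0.016], [0.837, -0.134, 0.027]]
bigorange [300.2 183.3] [26.3 36.9] depth med [ 0.758  -0.1878  0.0212] zrange [[0.704, -0.26, 0.015], [0.83, -0.133, 0.027]]
  tri [ 0.7706 -0.2009  0.0154] [0.0016 0.0016]
mat [232.  201.8] [55.2 56.4] depth med [0.5959 0.2878 0.0067] zrange [[0.522, 0.211, 0.002], [0.673, 0.364, 0.012]]
mat [269.4 291.7] [47.3 55.2] depth med [0.5929 0.291  0.0057] zrange [[0.519, 0.213, 0.001], [0.669, 0.364, 0.011]]
  tri [5.963e-01 2.886e-01 2.000e-04] [0.0009 0.0009]
lidknob [310.9 205.9] [8.8 9.4] depth med [0.558  0.0221 0.1947] zrange [[0.547, 0.011, 0.19], [0.569, 0.034, 0.199]]
lidknob [318.7 210.2] [ 7.6 11.3] depth med [0.5547 0.0295 0.19  ] zrange [[0.546, 0.014, 0.169], [0.565, 0.037, 0.195]]
  tri [0.5589 0.0221 0.178 ] [0.0013 0.0013]
```

View pics/crop1.png

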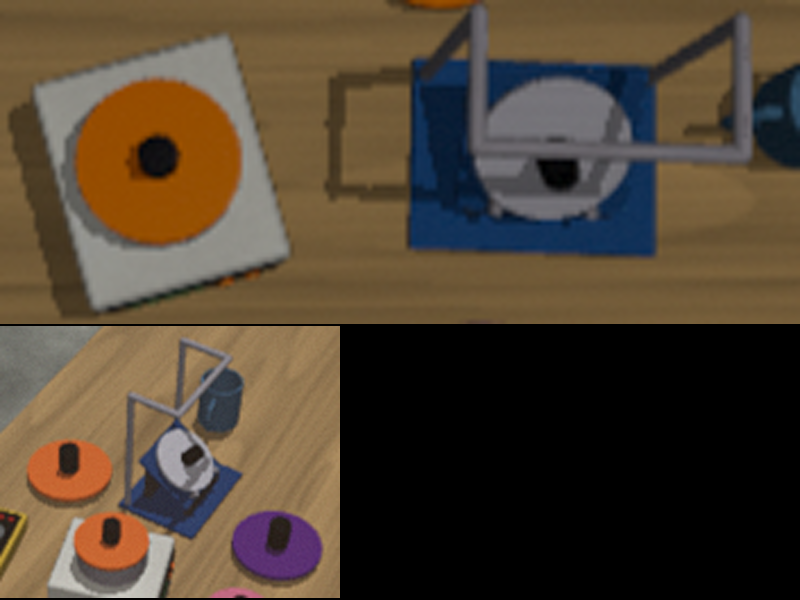

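The crop confirms the orange lid with its black knob at crop (157,157) on the white source. The metal cover is at (553,150), its knob at (558,172) showing just below the bar (row ~150).

```bash
python3 - <<'E'
from m import *
C=[load('top'),load('side')];W=[pts(c) for c in C]
def circ(p):
    A=np.c_[2*p,np.ones(len(p))];x=np.linalg.lstsq(A,(p**2).sum(1),rcond=None)[0];return x[:2],np.sqrt(x[2]+x[0]**2+x[1]**2)
for i,(c,w) in enumerate(zip(C,W)):
    h=cv2.cvtColor(c['image'],cv2.COLOR_RGB2HSV);H,S,V=[h[...,j].astype(int) for j in range(3)]
    Z=w[...,2]
    # lid flange convex hull on z=.158 plane
    m=blob((H<16)&(S>170)&(V>120)&(Z>.15),[(311,207),(319,218)][i])
    cn=cv2.convexHull(max(cv2.findContours(m.astype(np.uint8),0,1)[0],key=len))[:,0]
    q=np.array([ray(c,u,v,.158)[:2] for u,v in cn]);print('lidcirc',circ(q))
    # cover
    r=(w[...,0]>.46)&(w[...,0]<.7)&(w[...,1]>-.33)&(w[...,1]<-.15)
    cov=r&(S<60)&(V>70)&(Z>.04)&(Z<.15); p=w[cov]
    for _ in range(6):
        o=p.mean(0);n=np.linalg.svd(p-o,full_matrices=False)[2][2];n*=np.sign(n[2]);d=(w-o)@n
        p=w[cov&(abs(d)<.004)]
    e1=np.cross([0,1,0],n);e1/=np.linalg.norm(e1);e2=np.cross(n,e1)
    uv=np.c_[(p-o)@e1,(p-o)@e2].astype(np.float32);hull=cv2.convexHull(uv)[:,0];cc,R=circ(hull)
    c0=o+cc[0]*e1+cc[1]*e2
    print('cover n',np.round(n,3),'tilt',np.degrees(np.arccos(n[2])),'yaw',np.degrees(np.arctan2(-n[1],-n[0])),'ftop',np.round(c0,4),R,'N',len(p),'origin',np.round(c0-.008*n,4))
    k=r&(V<75)&(d>.02)&(d<.045)&(abs((w-c0)@e1)<.03)&(abs((w-c0)@e2)<.03); kp=w[k]
    print(' knob',k.sum(),'axis off e1,e2', np.round([np.median((kp-c0)@e1),np.median((kp-c0)@e2)],4),'h max',np.percentile((kp-c0)@n,95))
    b=(Z>.235)&(Z<.28)&(w[...,0]>.45)&(w[...,0]<.8)&(w[...,1]>-.4)&(w[...,1]<-.1)&(S<80);bp=w[b]
    f=bp[bp[:,0]<bp[:,0].min()+.02];print(' bar',len(bp),np.round(bp.min(0),3),np.round(bp.max(0),3));
    L,Rr=f[f[:,1]>f[:,1].max()-.03].mean(0),f[f[:,1]<f[:,1].min()+.03].mean(0);print(' bar ends',np.round(L,3),np.round(Rr,3),np.round(f.mean(0),4))
    bl=r&(H>100)&(H<125)&(S>150)&(Z<.02);pp=w[bl];rc=cv2.minAreaRect(pp[:,:2].astype(np.float32)*1000);print(' base',rc)
E
```

```text
lidcirc (array([0.56027442, 0.02379287]), np.float64(0.05503908048960505))
cover n [-0.574  0.018  0.819] tilt 35.01556912220043 yaw -1.8373705764871806 ftop [ 0.571 -0.268  0.081] 0.05840437362726799 N 607 origin [ 0.5756 -0.2682  0.0745]
 knob 63 axis off e1,e2 [0.0025 0.0013] h max 0.03948859508983551
 bar 571 [ 0.544 -0.361  0.235] [ 0.647 -0.177  0.266]
 bar ends [ 0.555 -0.192  0.26 ] [ 0.552 -0.345  0.26 ] [ 0.5522 -0.2684  0.2602]
 base ((578.7100219726562, -253.3313446044922), (159.64710998535156, 146.30862426757812), 87.22997283935547)
lidcirc (array([0.5567413 , 0.02231653]), np.float64(0.05683114065818493))
cover n [-0.558  0.074  0.826] tilt 34.291103727786954 yaw -7.58508801816556 ftop [ 0.5851 -0.2436  0.0892] 0.07490236604186477 N 325 origin [ 0.5895 -0.2442  0.0826]
 knob 34 axis off e1,e2 [-0.0143 -0.0174] h max 0.04213230731501684
 bar 259 [ 0.54  -0.361  0.236] [ 0.646 -0.175  0.268]
 bar ends [ 0.552 -0.187  0.259] [ 0.548 -0.345  0.259] [ 0.5484 -0.2644  0.2591]
 base ((0.0, 0.0), (0.0, 0.0), 0.0)
```

```bash
cat > g.py <<'E'
from h import *
from scipy.spatial.transform import Rotation as R
def down(yaw): return R.from_euler('z',yaw,degrees=True)*R.from_euler('x',180,degrees=True)
N=np.array([-.574,.016,.819]);N/=np.linalg.norm(N)   # cover axis
def frm(zax,y): # tool z, approx tool y
    zax=np.array(zax)/np.linalg.norm(zax);x=np.cross(y,zax);x/=np.linalg.norm(x);return R.from_matrix(np.c_[x,np.cross(zax,x),zax])
def go(p,Rt):
    s=status.read_state();R0=R.from_quat(s['eef_rot'])
    print('t %.1f'%s['time'],np.round(s['ee_pos'],4),'row',np.round((R0.inv()*Rt).as_rotvec(),3),np.round(R0.inv().apply(np.array(p)-s['ee_pos'])*1000,1),'F',np.round(s['ft_force'],1))
E
python3 -c "
from g import *
go([.558,.0228,.35],down(90));go([.558,.0228,.23],down(90))"
```

```text
t 0.1 [ 0.2111 -0.5879  0.2218] row [-1.000e-03 -1.000e-03 -1.226e+00] [ 532.9 -457.6 -127.6] F [-0.7 -0.2 -0.4]
t 0.1 [ 0.2111 -0.5879  0.2218] row [-1.000e-03 -1.000e-03 -1.226e+00] [ 532.9 -457.5   -7.6] F [-0.7 -0.2 -0.4]
```

Call:
jog_arm(
  plan=[
    [0,0,0,0,0,-50,1],
    [0,0,0,0,0,-100,1],
    [0,0,-0.1,0,0,-128,1],
    [0,0,-1.226,533,-458,-128,1],
    [0,0,-1.226,533,-458,-128,1],
    [0,0,-1.226,533,-458,-128,1],
    [0,0,-1.226,533,-458,-128,1],
    [0,0,-1.226,533,-458,-128,1],
    [0,0,-1.226,533,-458,-128,1],
    [0,0,-1.226,533,-458,-128,1],
    [0,0,-1.226,533,-458,-128,1],
    [0,0,-1.226,533,-458,-128,1],
  ],
)

```text
time: 1.3
ee_pos: [0.4338, -0.1949, 0.3505]
eef_rot: [0.706, 0.708, -0.0, 0.0]
ft_force: [0.1, -0.0, 0.2]
width: 0.087
grip_force: 0.0
```

```bash
python3 -c "
from g import *
go([.558,.0228,.23],down(90))"
```

```text
t 1.3 [ 0.4338 -0.1949  0.3505] row [-0.     0.     0.003] [217.4 124.8 120.4] F [ 0.1 -0.   0.2]
```

Call:
jog_arm(
  plan=[
    [0,0,0,217,125,0,1],
    [0,0,0,217,125,0,1],
    [0,0,0,217,125,0,1],
    [0,0,0,217,125,0,1],
    [0,0,0,217,125,0,1],
    [0,0,0,217,125,0,1],
    [0,0,0,217,125,40,1],
    [0,0,0,217,125,80,1],
    [0,0,0,217,125,120,1],
    [0,0,0,217,125,120,1],
    [0,0,0,217,125,120,1],
    [0,0,0,217,125,120,1],
  ],
)

```text
time: 2.5
ee_pos: [0.5595, 0.0203, 0.233]
eef_rot: [0.707, 0.707, 0.001, 0.001]
ft_force: [-1.2, 0.4, -0.1]
width: 0.087
grip_force: 0.0
```

```bash
python3 -c "
from g import *
go([.558,.0228,.165],down(90))"
```

```text
t 2.5 [0.5595 0.0203 0.233 ] row [ 0.003 -0.    -0.   ] [ 2.5 -1.7 68. ] F [-1.2  0.4 -0.1]
```

Call:
jog_arm(
  plan=[
    [0,0,0,2,-1,20,1],
    [0,0,0,2,-1,40,1],
    [0,0,0,2,-1,55,1],
    [0,0,0,2,-1,65,1],
    [0,0,0,2,-1,68,1],
    [0,0,0,2,-1,68,1],
    [0,0,0,2,-1,68,1],
  ],
)

```text
time: 3.2
ee_pos: [0.5579, 0.0222, 0.1634]
eef_rot: [0.707, 0.707, 0.0, 0.0]
ft_force: [0.0, 0.5, -0.2]
width: 0.0871
grip_force: 0.0
```

```bash
python3 -c "
from g import *
go([.558,.0228,.165],down(90))
c=snap('side','s1');c2=snap('top');a=cv2.resize(c['image'][130:260,250:400,::-1],(450,390));b=cv2.resize(c2['image'][150:250,250:380,::-1],(350,269));f=np.zeros((390,800,3),np.uint8);f[:,:450]=a;f[:269,450:]=b;cv2.imwrite('pics/g1.png',f)"
```

```text
t 3.2 [0.5579 0.0222 0.1634] row [ 0.001  0.    -0.   ] [ 0.6  0.1 -1.6] F [ 0.   0.5 -0.2]
```

View pics/g1.png

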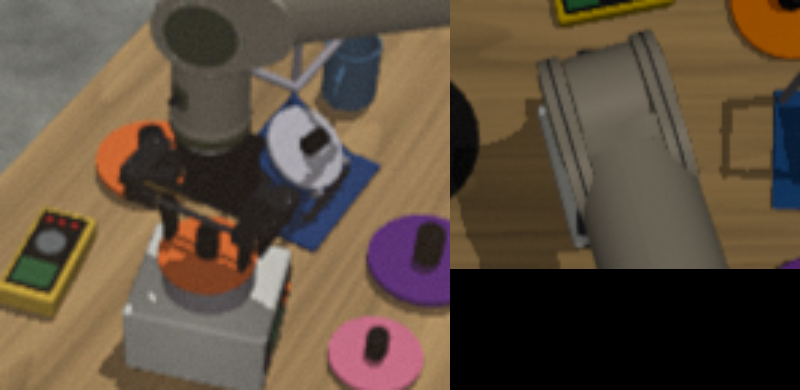

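The knob at crop (207,240) stands between the open fingers (170 and 250), just above the orange flange. I close and lift slowly.

Call:
jog_arm(
  plan=[
    [0,0,0,0,0,0,-1],
    [0,0,0,0,0,0,-1],
    [0,0,0,0,0,0,-1],
    [0,0,0,0,0,0,-1],
    [0,0,0,0,0,0,-1],
    [0,0,0,0,0,0,-1],
    [0,0,0,0,0,0,-1],
    [0,0,0,0,0,0,-1],
  ],
  squeeze=40,
)

```text
time: 4.1
ee_pos: [0.5574, 0.0222, 0.1625]
eef_rot: [0.707, 0.707, 0.0, 0.0]
ft_force: [1.0, 0.5, 0.3]
width: 0.0307
grip_force: 0.0
```

Call:
jog_arm(
  plan=[
    [0,0,0,0,0,-5,-1],
    [0,0,0,0,0,-15,-1],
    [0,0,0,0,0,-35,-1],
    [0,0,0,0,0,-60,-1],
    [0,0,0,0,0,-80,-1],
    [0,0,0,0,0,-90,-1],
    [0,0,0,0,0,-90,-1],
  ],
)

```text
time: 4.8
ee_pos: [0.558, 0.0223, 0.254]
eef_rot: [0.707, 0.707, 0.001, 0.001]
ft_force: [0.5, -1.1, -3.7]
width: 0.0273
grip_force: 40.0
```

```bash
python3 -c "
from g import *
go([.5963,.2883,.16],down(90))"
```

```text
t 4.8 [0.558  0.0223 0.254 ] row [0.002 0.    0.   ] [266.   38.1  94. ] F [ 0.5 -1.1 -3.7]
```

Call:
jog_arm(
  plan=[
    [0,0,0,20,3,0,-1],
    [0,0,0,50,7,0,-1],
    [0,0,0,90,13,0,-1],
    [0,0,0,130,19,0,-1],
    [0,0,0,170,25,0,-1],
    [0,0,0,210,30,20,-1],
    [0,0,0,240,35,50,-1],
    [0,0,0,258,37,80,-1],
    [0,0,0,266,38,110,-1],
    [0,0,0,266,38,130,-1],
    [0,0,0,266,38,135,-1],
    [0,0,0,266,38,135,-1],
  ],
)

```text
time: 6.0
ee_pos: [0.5948, 0.2875, 0.1163]
eef_rot: [0.707, 0.707, -0.001, -0.0]
ft_force: [0.4, -0.0, -2.9]
width: 0.0271
grip_force: 40.0
```

```bash
cat > fl.py <<'E'
from m import *
def flange(c,near):   # orange plane normal, height, and where its centre is
    w=pts(c);h=cv2.cvtColor(c['image'],cv2.COLOR_RGB2HSV);H,S,V=[h[...,j].astype(int) for j in range(3)]
    m=blob((H<16)&(S>150)&(V>70),near);p=w[m];p=p[np.isfinite(p).all(1)]
    for _ in range(5):
        o=np.median(p,0);n=np.linalg.svd(p-p.mean(0),full_matrices=False)[2][2];n*=np.sign(n[2]);d=(p-p.mean(0))@n;p=p[abs(d)<max(.003,1.5*d.std())]
    hl=cv2.convexHull(p[:,:2].astype(np.float32))[:,0];e=cv2.minEnclosingCircle(hl)
    print('n',np.round(n,3),'z',np.round(p.mean(0),4),'circle',np.round(e[0],4),round(e[1],4),len(p))
E
python3 -c "
from g import *
from fl import *
go([.5963,.2883,.03],down(90))
for n,q in(('side',(270,285)),('top',(230,200))):
    c=snap(n,n+'2');
    try: flange(c,q)
    except Exception as e: print(e)"
```

```text
t 6.0 [0.5948 0.2875 0.1163] row [-0.002  0.001 -0.   ] [ 0.9  1.6 86.3] F [ 0.4 -0.  -2.9]
n [ 0.008 -0.002  1.   ] z [0.5887 0.3115 0.1102] circle [0.5928 0.2967] 0.0576 331
n [-0.548  0.837  0.021] z [0.6237 0.2496 0.1042] circle [0.6308 0.2579] 0.0485 50
```

View pics/side2.png

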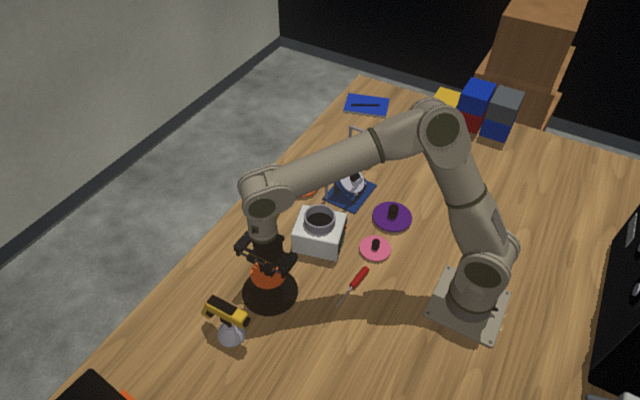

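The lid hangs level in the gripper over the mat (side pixel ~(268,275)), and the source's collar is open at (320,218). I lower it.

Call:
jog_arm(
  plan=[
    [0,0,0,1,1,20,-1],
    [0,0,0,1,1,40,-1],
    [0,0,0,1,1,58,-1],
    [0,0,0,1,1,70,-1],
    [0,0,0,1,1,78,-1],
    [0,0,0,1,1,82,-1],
    [0,0,0,1,1,84,-1],
    [0,0,0,1,1,84,-1],
    [0,0,0,1,1,84,-1],
  ],
)

```text
time: 7.0
ee_pos: [0.5967, 0.2894, 0.0342]
eef_rot: [0.707, 0.707, 0.0, 0.0]
ft_force: [0.4, -0.2, -2.1]
width: 0.0269
grip_force: 40.0
```

```bash
python3 -c "
from g import *
from fl import *
go([.5963,.2883,.027],down(90))
flange(snap('side','s3'),(270,290))
# rim
W=pts(snap('top'))
for n in('top','side'):
    c=snap(n);w=pts(c);Z=w[...,2];m=(np.hypot(w[...,0]-.558,w[...,1]-.023)<.07)&(Z>.140)&(Z<.157);p=w[m][:,:2]
    print(n,m.sum(),np.median(w[m][:,2]) if m.any() else 0,cv2.minEnclosingCircle(p.astype(np.float32)) if m.any() else 0)
"
```

```text
t 7.0 [0.5967 0.2894 0.0342] row [ 0.001 -0.    -0.   ] [-1.1 -0.4  7.2] F [ 0.4 -0.2 -2.1]
n [ 0.011 -0.029  1.   ] z [0.5924 0.3133 0.0285] circle [0.594 0.298] 0.0582 288
top 232 0.15012976731616778 ((0.5574521422386169, 0.020394574850797653), 0.05497592315077782)
side 212 0.1471272648712736 ((0.5524985194206238, 0.02154596522450447), 0.05679222568869591)
```

Call:
jog_arm(
  plan=[
    [0,0,0,0,0,2,-1],
    [0,0,0,0,0,4,-1],
    [0,0,0,0,0,5,-1],
    [0,0,0,0,0,6,-1],
    [0,0,0,0,0,6.5,-1],
    [0,0,0,0,0,6.5,-1],
    [0,0,0,0,0,6.5,-1],
  ],
)

```text
time: 7.9
ee_pos: [0.5964, 0.2892, 0.0277]
eef_rot: [0.707, 0.707, -0.0, 0.0]
ft_force: [-4.3, -2.5, 6.3]
width: 0.027
grip_force: 40.0
```

Contact (Fz +6). I release and retreat.

Call:
jog_arm(
  plan=[
    [0,0,0,0,0,0,-0.2],
    [0,0,0,0,0,0,0],
    [0,0,0,0,0,0,0.2],
    [0,0,0,0,0,0,0.2],
    [0,0,0,0,0,0,0.2],
    [0,0,0,0,0,-15,0.4],
    [0,0,0,0,0,-45,1],
    [0,0,0,0,0,-90,1],
    [0,0,0,0,0,-140,1],
    [0,0,0,0,0,-190,1],
    [0,0,0,0,0,-240,1],
    [0,0,0,0,0,-240,1],
  ],
)

```text
time: 9.1
ee_pos: [0.5978, 0.2913, 0.2764]
eef_rot: [0.707, 0.707, 0.006, 0.002]
ft_force: [-0.2, 2.1, -0.6]
width: 0.0864
grip_force: 0.0
```

```bash
python3 -c "
from g import *
from fl import *
flange(snap('side','s4'),(270,290))
Rc=frm(-N,[0,-1,0]);print(N,Rc.as_matrix().round(3).tolist())
o=np.array([.5757,-.2678,.0747])
for a in(.22,.12,.013): go(o+N*a,Rc)
go([.45,-.1,.33],down(0))
go(o+N*.22,frm(-N,[0,1,0]))
print(status.read_state()['joint_positions'])
"
```

```text
n [ 0.005 -0.003  1.   ] z [0.5924 0.2926 0.0215] circle [0.5943 0.2883] 0.0593 461
[-0.57385856  0.01599606  0.81879819] [[0.819, -0.009, 0.574], [0.0, -1.0, -0.016], [0.574, 0.013, -0.819]]
t 9.2 [0.5972 0.2906 0.2723] row [-0.489  0.459  1.522] [-554.8 -148.    14.5] F [-0.5  0.5 -1.5]
t 9.2 [0.5972 0.2906 0.2723] row [-0.489  0.459  1.522] [-556.8  -91.2   96.8] F [-0.5  0.5 -1.5]
t 9.2 [0.5972 0.2906 0.2723] row [-0.489  0.459  1.522] [-558.8  -30.3  184.8] F [-0.5  0.5 -1.5]
t 9.2 [0.5972 0.2906 0.2723] row [ 0.002 -0.008  1.571] [-390.3 -146.9  -60. ] F [-0.5  0.5 -1.5]
t 9.2 [0.5972 0.2906 0.2723] row [-0.458 -0.488 -1.514] [-554.8 -148.    14.5] F [-0.5  0.5 -1.5]
[-9.16048065e-04  5.03187229e-01 -7.84420872e-01  1.24057100e+00
  3.49638772e-01  1.52473434e+00 -7.33200466e-01]
```

Lid lies flat on the mat (flange top 21.5 mm, level, centred). Now the cover.

Call:
jog_arm(
  plan=[
    [0,0,0.15,-50,-15,-10,1],
    [0,0,0.3,-100,-30,-20,1],
    [-0.489,0.459,1.522,-555,-148,0,1],
    [-0.489,0.459,1.522,-555,-148,0,1],
    [-0.489,0.459,1.522,-555,-148,0,1],
    [-0.489,0.459,1.522,-555,-148,0,1],
    [-0.489,0.459,1.522,-555,-148,0,1],
    [-0.489,0.459,1.522,-555,-148,0,1],
    [-0.489,0.459,1.522,-555,-148,0,1],
    [-0.489,0.459,1.522,-555,-148,0,1],
    [-0.489,0.459,1.522,-555,-148,0,1],
    [-0.489,0.459,1.522,-555,-148,0,1],
  ],
)

```text
time: 10.35
ee_pos: [0.4455, -0.269, 0.266]
eef_rot: [0.954, -0.007, 0.298, 0.01]
ft_force: [0.6, 1.5, 0.7]
width: 0.0869
grip_force: 0.0
```

```bash
python3 -c "
from g import *
Rc=frm(-N,[0,-1,0]);o=np.array([.5757,-.2678,.0747])
go(o+N*.22,Rc)
print(status.read_state()['joint_positions'])
"
```

```text
t 10.3 [ 0.4455 -0.269   0.266 ] row [ 0.007  0.005 -0.007] [-3.1 -5.  11.3] F [0.6 1.5 0.7]
[ 0.86257792 -0.2516545  -0.14713154  2.10604957 -0.53814662  0.85880856
 -0.60508364]
```

Call:
jog_arm(
  plan=[
    [0,0,0,-3,-5,30,1],
    [0,0,0,-3,-5,65,1],
    [0,0,0,-3,-5,100,1],
    [0,0,0,-3,-5,130,1],
    [0,0,0,-3,-5,150,1],
    [0,0,0,-3,-5,150,1],
    [0,0,0,-3,-5,150,1],
  ],
)

```text
time: 11.05
ee_pos: [0.5308, -0.2634, 0.1417]
eef_rot: [0.955, -0.002, 0.297, 0.009]
ft_force: [0.0, -0.0, -0.7]
width: 0.087
grip_force: 0.0
```

```bash
python3 -c "
from g import *
Rc=frm(-N,[0,-1,0]);o=np.array([.5757,-.2678,.0747])
go(o+N*.013,Rc)
c=snap('side');c2=snap('top');a=cv2.resize(c['image'][110:220,290:420,::-1],(450,381));b=cv2.resize(c2['image'][160:260,350:470,::-1],(350,292));f=np.zeros((390,800,3),np.uint8);f[:381,:450]=a;f[:292,450:]=b;cv2.imwrite('pics/g5.png',f)"
```

```text
t 11.1 [ 0.5308 -0.2634  0.1417] row [0.002 0.007 0.002] [-1.2  2.9 67.8] F [ 0.  -0.  -0.7]
```

View pics/g5.png

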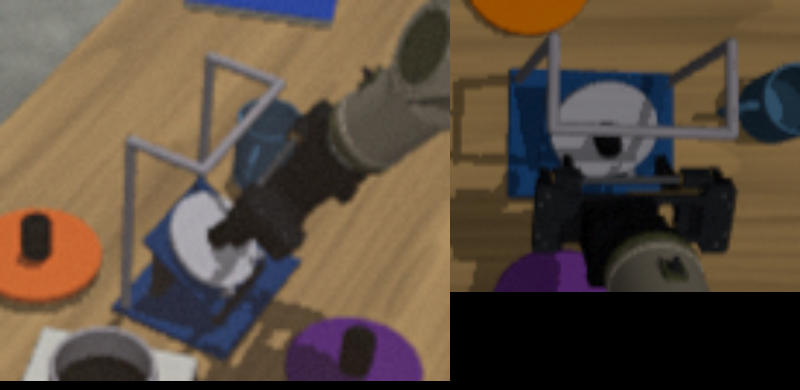

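The fingers (right crop, cols 560 and 665) straddle the knob (607,143) and the gripper is clear of the bar. I go in and grip.

Call:
jog_arm(
  plan=[
    [0,0.007,0,-1,3,20,1],
    [0,0.007,0,-1,3,40,1],
    [0,0.007,0,-1,3,55,1],
    [0,0.007,0,-1,3,64,1],
    [0,0.007,0,-1,3,67,1],
    [0,0.007,0,-1,3,67,1],
    [0,0.007,0,-1,3,67,1],
  ],
)

```text
time: 11.85
ee_pos: [0.5685, -0.2684, 0.0872]
eef_rot: [0.953, -0.002, 0.302, 0.01]
ft_force: [0.5, -0.1, 0.3]
width: 0.0871
grip_force: 0.0
```

```bash
python3 -c "
from g import *
Rc=frm(-N,[0,-1,0]);o=np.array([.5757,-.2678,.0747])
go(o+N*.013,Rc)
"
```

```text
t 11.8 [ 0.5685 -0.2684  0.0872] row [ 0.004 -0.001  0.002] [-1.2 -0.9  1.4] F [ 0.5 -0.1  0.3]
```

Call:
jog_arm(
  plan=[
    [0,0,0,-1,0,0,-1],
    [0,0,0,-1,0,0,-1],
    [0,0,0,-1,0,0,-1],
    [0,0,0,-1,0,0,-1],
    [0,0,0,-1,0,0,-1],
    [0,0,0,-1,0,0,-1],
    [0,0,0,-1,0,0,-1],
    [0,0,0,-1,0,0,-1],
    [0,0,0,-1,0,0,-1],
    [0,0,0,-1,0,0,-1],
    [0,0,0,-1,0,0,-1],
    [0,0,0,-1,0,0,-1],
  ],
  squeeze=50,
)

```text
time: 13.05
ee_pos: [0.5679, -0.2686, 0.0861]
eef_rot: [0.953, -0.002, 0.302, 0.01]
ft_force: [2.4, -3.7, 0.3]
width: 0.0269
grip_force: 50.0
```

Call:
jog_arm(
  plan=[
    [0,0,0,0,0,-6,-1],
    [0,0,0,0,0,-15,-1],
    [0,0,0,0,0,-30,-1],
    [0,0,0,0,0,-50,-1],
    [0,0,0,0,0,-75,-1],
    [0,0,0,0,0,-105,-1],
    [0,0,0,0,0,-135,-1],
    [0,0,0,0,0,-165,-1],
    [0,0,0,0,0,-190,-1],
    [0,0,0,0,0,-205,-1],
    [0,0,0,0,0,-210,-1],
    [0,0,0,0,0,-210,-1],
  ],
)

```text
time: 14.25
ee_pos: [0.4466, -0.2636, 0.2572]
eef_rot: [0.954, -0.002, 0.301, 0.009]
ft_force: [0.6, 0.0, -3.4]
width: 0.0269
grip_force: 50.0
```

```bash
python3 -c "
from g import *
s=status.read_state();R0=R.from_quat(s['eef_rot'])
Rt=frm([0,0,-1],R0.apply([0,1,0]));print('yaw',R.as_euler(Rt,'xyz',degrees=True))
go([.47,-.12,.33],Rt);go([.558,.0225,.26],Rt);print(s['joint_positions'])
c=snap('side','s6')"
```

```text
yaw [180.           0.          -0.50413741]
t 14.2 [ 0.4466 -0.2636  0.2572] row [ 0.016 -0.611  0.005] [  61.3 -142.5  -48.9] F [ 0.6  0.  -3.4]
t 14.2 [ 0.4466 -0.2636  0.2572] row [ 0.016 -0.611  0.005] [  93.5 -287.    56.3] F [ 0.6  0.  -3.4]
[ 0.86618262 -0.251871   -0.15754913  2.12692373 -0.55684708  0.83872575
 -0.58199934]
```

View pics/s6.png

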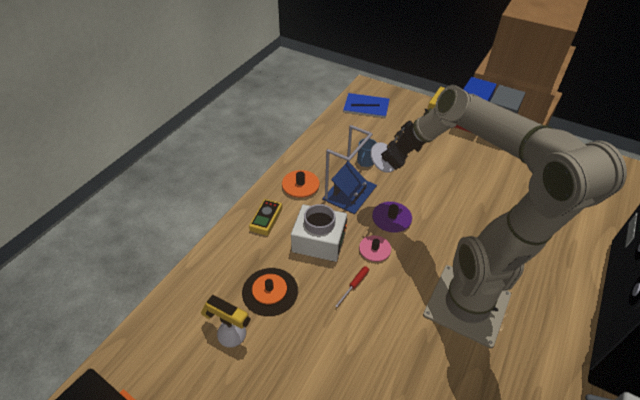

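Cover held clear of the rest at (385,155); lid flat on the mat at (270,290); collar open at (320,218). I measure the collar and the held cover.

```bash
cat > rim.py <<'E'
from m import *
def circ(p):
    A=np.c_[2*p,np.ones(len(p))];x=np.linalg.lstsq(A,(p**2).sum(1),rcond=None)[0];return np.round(x[:2],4),np.sqrt(x[2]+x[0]**2+x[1]**2)
E
python3 - <<'E'
from rim import *
from g import *
s=status.read_state();R0=R.from_quat(s['eef_rot'])
for n in('top','side'):
    c=snap(n);w=pts(c);Z=w[...,2]
    m=(np.hypot(w[...,0]-.558,w[...,1]-.023)<.075)&(Z>.135)&(Z<.165)
    k=np.ones((3,3),np.uint8)
    p=w[m];top=p[p[:,2]>np.percentile(p[:,2],30)]
    print(n,'rim z',np.round(np.median(top[:,2]),4),'n',len(p),'annulus fit',circ(top[:,:2]))
    cn=max(cv2.findContours(m.astype(np.uint8),0,1)[0],key=len);hl=cv2.convexHull(cn)[:,0]
    q=np.array([ray(c,u,v,.15)[:2] for u,v in hl]);print('  outer',circ(q),'ell',np.round(ray(c,*ell(m)[0],.15),4))
    np.savez(n+'6.npz',**c)
    # held cover
    im=cv2.cvtColor(c['image'],cv2.COLOR_RGB2HSV);L=R0.inv().apply((w-s['ee_pos']).reshape(-1,3)).reshape(w.shape)
    r=(abs(L[...,0])<.07)&(abs(L[...,1])<.07)&(L[...,2]>.0)&(L[...,2]<.03)&(im[...,1]<70)&(im[...,2]>70)
    l=L[r]
    if len(l)>40:
        for _ in range(5):
            nn=np.linalg.svd(l-l.mean(0),full_matrices=False)[2][2];nn*=-np.sign(nn[2]);d=(l-l.mean(0))@nn;l=l[abs(d)<max(.002,2*d.std())]
        print('  cover tool-frame normal',np.round(nn,3),'mean',np.round(l.mean(0),4),len(l),'circle',cv2.minEnclosingCircle(l[:,:2].astype(np.float32)))
E
```

```text
top rim z 0.151 n 240 annulus fit (array([0.557 , 0.0202]), np.float64(0.05165406360669001))
  outer (array([0.5569, 0.0203]), np.float64(0.05459779574847356)) ell [0.5567 0.0203 0.15  ]
  cover tool-frame normal [-0.004  0.    -1.   ] mean [ 0.0193 -0.0043  0.0057] 673 circle ((0.003475329140201211, -0.002215131651610136), 0.058282241225242615)
side rim z 0.1479 n 277 annulus fit (array([0.5542, 0.0219]), np.float64(0.05194566920303736))
  outer (array([0.5522, 0.0261]), np.float64(0.05803370124143633)) ell [0.5514 0.0274 0.15  ]
  cover tool-frame normal [-0.002  0.009 -1.   ] mean [ 0.0107 -0.0176  0.0053] 328 circle ((0.0038873665034770966, -0.003251896472647786), 0.0605444572865963)
```

```bash
python3 -c "
from g import *
Rt=down(-.5)
go([.44,-.10,.31],Rt);go([.553,.0185,.25],Rt)"
```

```text
t 14.4 [ 0.447  -0.2633  0.2562] row [ 0.015 -0.61   0.005] [  25.5 -162.4  -50.9] F [ 0.3 -0.5 -3.6]
t 14.4 [ 0.447  -0.2633  0.2562] row [ 0.015 -0.61   0.005] [  84.  -282.7   60.9] F [ 0.3 -0.5 -3.6]
```

Call:
jog_arm(
  plan=[
    [0,-0.08,0,3,-15,-10,-1],
    [0.005,-0.2,0,8,-45,-25,-1],
    [0.01,-0.34,0,15,-80,-40,-1],
    [0.015,-0.48,0.005,20,-115,-48,-1],
    [0.015,-0.58,0.005,25,-150,-50,-1],
    [0.015,-0.61,0.005,35,-180,-35,-1],
    [0.015,-0.61,0.005,50,-210,-5,-1],
    [0.015,-0.61,0.005,65,-240,25,-1],
    [0.015,-0.61,0.005,78,-265,48,-1],
    [0.015,-0.61,0.005,84,-280,60,-1],
    [0.015,-0.61,0.005,84,-283,61,-1],
    [0.015,-0.61,0.005,84,-283,61,-1],
  ],
)

```text
time: 15.6
ee_pos: [0.5532, 0.0189, 0.2501]
eef_rot: [1.0, -0.004, 0.0, -0.0]
ft_force: [-0.1, -0.3, -4.2]
width: 0.0268
grip_force: 50.0
```

Call:
jog_arm(
  plan=[
    [0,0,0,0,0,10,-1],
    [0,0,0,0,0,25,-1],
    [0,0,0,0,0,35,-1],
    [0,0,0,0,0,40,-1],
    [0,0,0,0,0,40,-1],
    [0,0,0,0,0,40,-1],
  ],
)

```text
time: 16.2
ee_pos: [0.5536, 0.0179, 0.2114]
eef_rot: [1.0, -0.005, 0.001, 0.001]
ft_force: [-0.4, 0.1, -3.1]
width: 0.0267
grip_force: 50.0
```

```bash
cat > held.py <<'E'
from rim import *
from g import *
def held():
    s=status.read_state();R0=R.from_quat(s['eef_rot'])
    for n in('top','side'):
        c=snap(n);w=pts(c);im=cv2.cvtColor(c['image'],cv2.COLOR_RGB2HSV);L=w-s['ee_pos']
        r=(np.hypot(L[...,0],L[...,1])<.075)&(L[...,2]<.0)&(L[...,2]>-.012)&(im[...,1]<70)&(im[...,2]>60);l=w[r]
        if len(l)<30: print(n,'few',len(l));continue
        for _ in range(5):
            nn=np.linalg.svd(l-l.mean(0),full_matrices=False)[2][2];nn*=np.sign(nn[2]);d=(l-l.mean(0))@nn;l=l[abs(d)<max(.0025,2*d.std())]
        hl=cv2.convexHull(l[:,:2].astype(np.float32))[:,0]
        print(n,'normal',np.round(nn,3),'z',np.round(np.median(l[:,2]),4),len(l),'encl',cv2.minEnclosingCircle(hl),'fit',circ(hl))
E
python3 -c "
from held import *
go([.553,.0185,.164],down(-.5));held()
c=snap('side');c2=snap('top');a=cv2.resize(c['image'][150:280,250:400,::-1],(450,390));b=cv2.resize(c2['image'][150:250,250:380,::-1],(350,269));f=np.zeros((390,800,3),np.uint8);f[:,:450]=a;f[:269,450:]=b;cv2.imwrite('pics/g7.png',f)"
```

```text
t 16.2 [0.5536 0.0179 0.2114] row [ 0.001 -0.002 -0.001] [-0.7 -0.7 47.4] F [-0.4  0.1 -3.1]
top few 0
side normal [ 0.018 -0.01   1.   ] z 0.2055 365 encl ((0.5522463917732239, 0.019768813624978065), 0.05958697572350502) fit (array([0.5515, 0.02  ]), np.float64(0.057774918665008286))
```

View pics/g7.png

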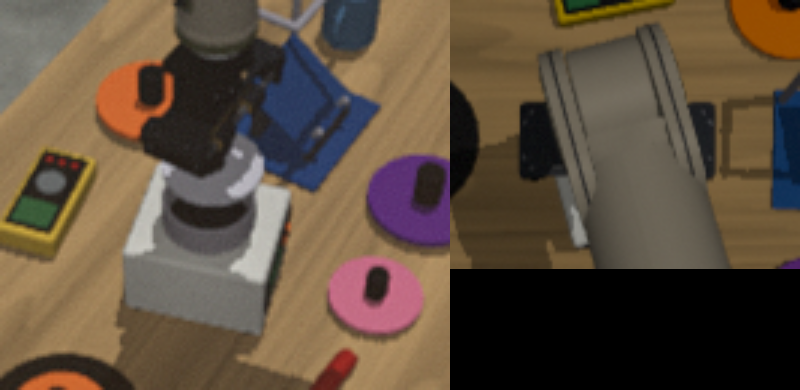

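The cover hangs level above the open collar (cover at (212,170), mouth at (208,212)), aligned within about 2 mm. I lower it.

Call:
jog_arm(
  plan=[
    [0,0,0,1,-1,8,-1],
    [0,0,0,1,-1,18,-1],
    [0,0,0,1,-1,26,-1],
    [0,0,0,1,-1,32,-1],
    [0,0,0,1,-1,36,-1],
    [0,0,0,1,-1,38,-1],
    [0,0,0,1,-1,40,-1],
    [0,0,0,1,-1,41,-1],
    [0,0,0,1,-1,42,-1],
    [0,0,0,1,-1,42,-1],
    [0,0,0,1,-1,42,-1],
  ],
)

```text
time: 17.5
ee_pos: [0.5547, 0.0189, 0.1692]
eef_rot: [1.0, -0.005, 0.001, 0.001]
ft_force: [0.1, 0.8, -3.8]
width: 0.0268
grip_force: 50.0
```

```bash
python3 -c "
from held import *
go([.5545,.019,.164],down(-.5));held()"
```

```text
t 17.5 [0.5547 0.0189 0.1692] row [ 0.001 -0.002 -0.001] [-0.2 -0.1  5.2] F [ 0.1  0.8 -3.8]
top few 0
side normal [ 0.02  -0.013  1.   ] z 0.1629 346 encl ((0.5514522194862366, 0.019243519753217697), 0.06012663617730141) fit (array([0.5518, 0.0203]), np.float64(0.057389115511038744))
```

Call:
jog_arm(
  plan=[
    [0,0,0,0,0,1,-1],
    [0,0,0,0,0,2,-1],
    [0,0,0,0,0,3,-1],
    [0,0,0,0,0,4,-1],
    [0,0,0,0,0,4.5,-1],
    [0,0,0,0,0,5,-1],
    [0,0,0,0,0,5,-1],
    [0,0,0,0,0,5,-1],
  ],
)

```text
time: 18.4
ee_pos: [0.5546, 0.0188, 0.1642]
eef_rot: [1.0, -0.005, 0.001, 0.001]
ft_force: [-0.3, -0.5, -1.8]
width: 0.0267
grip_force: 50.0
```

Call:
jog_arm(
  plan=[
    [0,0,0,0,0,0.5,-1],
    [0,0,0,0,0,0.8,-1],
    [0,0,0,0,0,1.0,-1],
    [0,0,0,0,0,1.0,-1],
  ],
)

```text
time: 18.8
ee_pos: [0.5548, 0.0187, 0.1639]
eef_rot: [1.0, -0.005, 0.001, 0.001]
ft_force: [-4.5, -1.8, 7.0]
width: 0.0269
grip_force: 50.0
```

```bash
python3 -c "
from held import *
go([.5545,.019,.164],down(-.5));held()"
```

```text
t 18.8 [0.5548 0.0187 0.1639] row [ 0.002 -0.003 -0.001] [-0.3 -0.3 -0.1] F [-4.5 -1.8  7. ]
top few 0
side normal [ 0.02  -0.011  1.   ] z 0.1576 350 encl ((0.5502113103866577, 0.020568709820508957), 0.05948004499077797) fit (array([0.5519, 0.0208]), np.float64(0.05740455679721383))
```

Contact with the flange top at 157.6 mm, so it is seated. I release and retreat.

Call:
jog_arm(
  plan=[
    [0,0,0,0,0,0,-0.2],
    [0,0,0,0,0,0,0],
    [0,0,0,0,0,0,0.2],
    [0,0,0,0,0,0,0.2],
    [0,0,0,0,0,0,0.2],
    [0,0,0,0,0,-10,0.3],
    [0,0,0,0,0,-30,0.5],
    [0,0,0,0,0,-65,0.5],
    [0,0,0,0,0,-110,0.5],
    [0,0,0,-30,0,-150,0.5],
    [0,0,0,-70,0,-180,0.5],
    [0,0,0,-110,0,-200,0.5],
  ],
)

```text
time: 20.1
ee_pos: [0.4435, 0.0212, 0.3655]
eef_rot: [1.0, -0.004, 0.002, 0.0]
ft_force: [-0.1, -1.0, 0.9]
width: 0.0656
grip_force: 0.0
```

Call:
jog_arm(
  plan=[
    [0,0,0,-20,40,0,0.5],
    [0,0,0,-30,80,0,0.5],
    [0,0,0,-40,120,0,0.5],
    [0,0,0,-40,160,0,0.5],
    [0,0,0,-40,200,0,0.5],
    [0,0,0,-40,200,0,0.5],
    [0,0,0,-40,200,0,0.5],
  ],
)

```text
time: 20.8
ee_pos: [0.4023, -0.1795, 0.3635]
eef_rot: [1.0, -0.005, 0.001, 0.0]
ft_force: [-0.5, 0.9, 0.4]
width: 0.0654
grip_force: 0.0
```

```bash
python3 - <<'E'
from rim import *
from fl import flange
from g import *
for n in('side','top'):
    c=snap(n,n+'9');w=pts(c);im=cv2.cvtColor(c['image'],cv2.COLOR_RGB2HSV)
    r=(np.hypot(w[...,0]-.556,w[...,1]-.021)<.064)&(w[...,2]>.15)&(w[...,2]<.170)&(im[...,1]<70);l=w[r]
    if len(l)<40: print(n,'few');continue
    for _ in range(5):
        nn=np.linalg.svd(l-l.mean(0),full_matrices=False)[2][2];nn*=np.sign(nn[2]);d=(l-l.mean(0))@nn;l=l[abs(d)<max(.0025,2*d.std())]
    hl=cv2.convexHull(l[:,:2].astype(np.float32))[:,0];print(n,np.round(nn,3),'z',np.round(np.median(l[:,2]),4),circ(hl),len(l))
    flange(c,(270,290) if n=='side' else (232,200))
s=status.read_state();print(s['time'],s['ft_force'])
E
```

```text
side [ 0.003 -0.004  1.   ] z 0.1574 (array([0.5527, 0.0199]), np.float64(0.05824307470859759)) 502
n [0.004 0.004 1.   ] z [0.5921 0.2929 0.0218] circle [0.5947 0.2884] 0.0597 518
top [0.004 0.003 1.   ] z 0.1586 (array([0.5552, 0.0198]), np.float64(0.056967453473199994)) 913
n [0.005 0.    1.   ] z [0.5961 0.2895 0.023 ] circle [0.5968 0.2882] 0.0577 572
20.9 [-0.10064138 -0.01071237 -0.6300448 ]
```

View pics/side9.png

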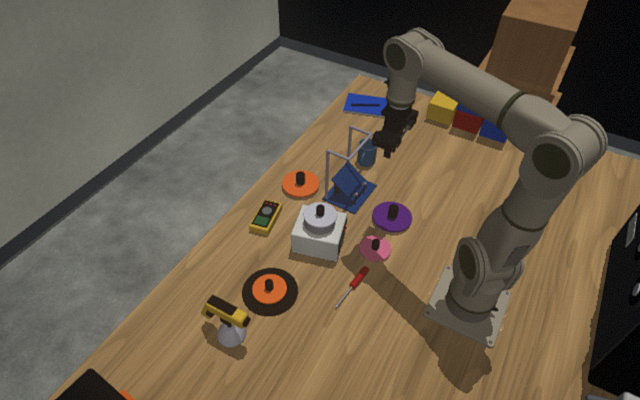

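The cover sits level on the collar at (320,216), flange top 158 mm. The lid lies flat on the mat at (269,290), nothing else has moved, and the robot is clear.

```bash
python3 -c "
from bench import order
print(order.close_job())"
```

```text
the job is handed in; nothing more can be done
None
```

I handed the job in at about 21 s: the orange lid lies flat on the mat, the metal cover sits level and fully seated on the source's rim, and nothing else on the bench appears to have moved; no verdict came back.

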